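Tap a taper arbor into the test stand and start the run

ROBOT

A 7-joint arm with a two-finger parallel gripper is mounted at the origin on the work surface. World frame = base frame: x ahead of the robot, y to its left, z up, the work surface at z = 0. Lengths are in m, angles in degrees, forces in N, time in s.
With the tool pointing down it reaches from about 0.4 to 0.9 m from the base axis. Payload 5.5 kg.
Tool frame: the origin (TCP) lies midway between the tips of the shut fingers; the grasp point (between the pads) lies 19 mm behind it; z points along the fingers, y is the line along which they close (so a half turn about z gives the same grasp; the last joint's range is limited). The gripper opens to 92 mm and grips with 3 to 60 N. Pads are 19 mm wide; open, the fingers measure 130 mm over their backs; the gripper's body (75 mm by 190 mm) begins 47 mm behind the grasp point.
Start: joints at [-61.524, 28.699, -24.465, 88.831, 12.651, 65.22, -12.049], TCP at [0.151, 0.632, 0.189] pointing down, gripper open.
Joint ranges: [-164.97, 164.97], [-17.58, 116.51], [-87.97, 89.64], [11.32, 138.91], [-80.73, 260.73], [10.89, 115.49], [-147.41, 147.41]. Speed limits (degrees/s): [147.25, 147.25, 180, 180, 180, 180, 180].

INTERFACE

Orientations are given as [roll, pitch, yaw] about the fixed x, y, z axes, in that order (R = Rz(yaw) Ry(pitch) Rx(roll)).
In Python, from rig import read_state, imaging, job_done gives the robot as it stands.
- The arm moves only by the tool carry_out, never from a script. Its argument "series" is a list of rows, each a list of 7 numbers: the shift along the world's x, y, z in cm, then the turn, a rotation vector about the world's x, y, z in degrees, then the finger opening in cm, from 0 to 9.18. A call has 1 to 8 rows; each row shifts and turns the commanded pose from where the row before left it; what a row does not reach is not made up. A row lasts 1/12 s, in which the tool goes at most 41.7 mm and 7.16 degrees, less where a joint would pass 70% of its speed; a pose out of reach is approached as far as the arm can. A call with a gripper value outside its range is refused whole. The fingers move at their own pace and stop on an object; the grip force is fixed at half the most. Time passes only in rows, so rows that do not move let the fingers close. It gives the time, the measured TCP pose, the force, the opening and the grip force at its end, in the units of the state.
- read_state(): the state, without advancing time (a new reading comes with each control period).
- imaging.capture(name): name is "side" or "top" or "wrist"; returns (picture, depth): 400x640x3 uint8, blue, green, red; 400x640 float32, m along the optical axis (not along the pixel's ray), 0 where there is no reading.
- imaging.camera_model(name): a dict with "K" (3x3 intrinsics, pixels), "world_from_camera" (4x4, takes a point from camera to world coordinates); the wrist camera has in their place "hand_eye" (4x4, takes a point from camera to tool coordinates, whose origin is the TCP and whose axes are the flange's). Camera axes: x right, y up, looking along -z (the intrinsics and any distortion apply to the point x, -y, -z); pixel columns grow to the right and rows downward; lengths in m; the calibration is good to about 2 mm. A picture is of the moment at which its call begins: read the wrist's pose just before it. camera_model takes no time and is no camera call.
- job_done(): hands the job in; it is judged then, once.
The state is a dict: "clock": time; "q": joint angles; "dq": joint speeds; "effort": joint torques, N m; "ee_pos": TCP position; "eef_rot": TCP orientation; "ft_force": force on the tool from outside, world axes, zero at the start; "moment": the same for the moment, N m; "finger_gap": opening from 0.0 (shut) to 1.0 (fully open); "finger_force": force on a finger pad.
Only numpy, scipy, OpenCV 4.12 (cv2) and the standard library are available. Lean on these libraries where they do the work, as an engineer would, in place of code of your own. Each camera call takes 0.05 s, during which the arm holds its last target. There are 200 camera calls.

TASK

Take the tapered arbor out of the white foam block, set it upright in the test stand's spindle socket and let go, then tap it fully home with the tamper (drive it with the tamper, not with the gripper) until its collar sits flush on the socket's rim. Stand the tamper upright on the bench, then start the test run by pulling the knob on the switch box up as far as it goes, holding it for a moment and letting it spring back. Leave the two other parts in the foam block.

Things in the scene. Friction and masses are not known exactly. Their poses are not given: they have to be found in the camera images.
- arbor: Aluminium arbor 120 mm long, 0.25 to 0.38 kg. Origin at the shank tip's centre, z up its axis. From the tip: tapered shank 55 mm long, 20 mm across at the tip, 34 mm at the top; collar 50 mm across, z 55 to 63 mm; plain round head 32 mm across, z 63 to 120 mm, to grip by. Starts upright in any one of the foam block's 3 pockets, collar on the foam, tip 15 mm above the bench. Known by its tall head.
- arbor_collar (a point): Centre of the underside of the arbor's collar, on its axis, 55 mm above the tip; axes as the arbor's.
- test_stand: Low test stand fixed to the bench: aluminium base plate 170 x 150 x 20 mm, grey motor housing 65 mm high behind, and a round upright steel spindle nose 68 mm across, its rim 80 mm above the bench. Origin on the bench on the nose's axis, z up.
- socket_rim (a point): Centre of the socket's mouth, 80 mm above the bench, z up. Tapered bore, 36 mm at the mouth, open below, with spring keys: set in by hand the arbor stops with its collar about 12 mm above the rim and stands when let go; then about 6 N rising to about 12 N straight down, in taps or a push, drives it home, collar underside on the rim. Friction holds it.
- tamper: Hand tamper standing upright on its head on the bench, 105 mm tall, 0.29 to 0.44 kg: white nylon head 48 mm across, 40 mm high; above it a round wooden handle 28 mm across (z 40 to 105 mm). Origin at the centre of the head's flat striking face (underside), z up the handle.
- tamper_handle (a point): Point to grip on the tamper's handle, on its axis, 65 mm above the striking face. Gripped here with the finger tips close above the head, a slip while tapping is stopped by the head's shoulder.
- switch_box: Grey switch box fixed to the bench, 100 x 100 mm, 55 mm high, with a pull knob on its top. Origin on the bench under its centre, z up.
- knob_grip (a point): Point to grip on the black mushroom knob, on its axis, 35 mm above the box's top (90 mm above the bench) at rest. The knob's head is 36 mm across, 19 to 45 mm above the box's top, its full-width band from 25 mm up. A steel collar 40 mm across and 5 mm high lies on the box below it.
- pull_knob (a joint): Travel of the pull knob straight up: 0 at rest, 0.016 m pulled right out (stop). The spring pulls it back with 3 N at rest and 7 N pulled out.
- foam_block: Stiff white foam block fixed to the bench, 270 (its x) x 100 x 70 mm high, with three round pockets 39 mm across in a row along its x, 85 mm apart. Origin on the bench under its centre.
- roller: Bystander in the foam block: red roller, 58 mm across, its top about 30 mm above the foam. Origin on its axis, 15 mm above the bench.
- flange_cap: Bystander in the foam block: 50 mm square aluminium flange with a short boss, its top about 26 mm above the foam. Origin on its axis, 15 mm above the bench.
Not all that is in view belongs to the job. Leave any green look-alike of the arbor alone.

How it is judged (in metres and radians):
On the way, in this order (a step that is already met when the one before it is completed fails the run):
1. the arbor stands in the socket, let go, not yet home (horizontal distance between arbor_collar and socket_rim below 0.006 m and angle between the z axis of arbor and the z axis of test_stand, either way round below 0.12 rad and z of arbor_collar in the frame of socket_rim between 0.005 and 0.02 m and contact force between the fingers and arbor below 0.1 N), for 0.2 s.
2. the arbor has been driven home, collar on the rim (z of arbor_collar in the frame of socket_rim below 0.002 m and horizontal distance between arbor_collar and socket_rim below 0.004 m and angle between the z axis of arbor and the z axis of test_stand, either way round below 0.06 rad), for 0.1 s.
3. the tamper stands upright on the bench, let go (height (world z) of tamper below 0.008 m and angle between tamper's own z axis and vertical below 0.1 rad and contact force between the fingers and tamper below 0.1 N and linear speed of tamper below 0.03 m/s), for 0.1 s.
4. the knob is pulled out and held a moment (value of joint pull_knob above 0.011 m), for 0.15 s.
At the end, for the whole second after the job is handed in: Arbor home and at rest: collar within 2.5 mm of the rim, 4 mm of its centre, 0.06 rad of upright; knob back within 3 mm of rest; tamper at rest upright on the bench (0.1 rad, face under 8 mm high); roller and flange cap upright in their pockets (moved under 20 mm, tilted under 0.2 rad) (z of arbor_collar in the frame of socket_rim below 0.0025 m and horizontal distance between arbor_collar and socket_rim below 0.004 m and angle between the z axis of arbor and the z axis of test_stand, either way round below 0.06 rad and linear speed of each of arbor, tamper below 0.02 m/s and value of joint pull_knob below 0.003 m and height (world z) of tamper below 0.008 m and angle between tamper's own z axis and vertical below 0.1 rad and distance of each of roller, flange_cap from where it was at the start of the episode below 0.02 m and angle between each of roller, flange_cap's own z axis and vertical below 0.2 rad); the robot touches nothing.
It fails at once if the gripper or arm itself drives the arbor home (touches it with its collar less than 5 mm from the rim, instead of using the tamper) (horizontal distance between arbor_collar and socket_rim below 0.01 m and z of arbor_collar in the frame of socket_rim below 0.005 m and contact force between any of the fingers, the arm and arbor above 2 N).
It fails at once if the knob is pulled before the arbor is home (value of joint pull_knob above 0.009 m and z of arbor_collar in the frame of socket_rim above 0.004 m).
It also fails if it takes over 70 s, if anything falls off the work surface, if the arm or the gripper's body presses on something with over 40 N, if the wrist force passes 120 N, or if a joint passes its speed limit or range.

## Working session

There is one attempt and no reset: what is moved stays moved. The work goes in short steps, Python scripts to look and compute and a tool call to move; the robot and the scene stay as the last step left them, time stands still between calls to the robot, and variables do not carry over. Pictures are saved under pics/ and viewed, at most 10 in all, crops included, and the job is handed in when it is done.

Besides the shell and the picture viewer there is one more tool, called after "Emit:" as a command line: name --pt "numbers of a row" for each row, then --argument value for the rest. carry_out: Moves the arm, as the interface text tells. Its arguments: {"type":"object","properties":{"series":{"type":"array","items":{"type":"array","items":{"type":"number"}}}},"required":["series"]}

```bash
mkdir -p pics; cat > h.py <<'E'
import numpy as np, cv2
from rig import read_state, imaging, job_done
from scipy.spatial.transform import Rotation as R
def cam(name, s=None):
    m=imaging.camera_model(name); K=np.array(m['K'])
    if 'world_from_camera' in m: return K,np.array(m['world_from_camera']),m
    s=s or read_state(); T=np.eye(4); T[:3,:3]=R.from_euler('xyz',s['eef_rot'],degrees=True).as_matrix(); T[:3,3]=s['ee_pos']
    return K,T@np.array(m['hand_eye']),m
def ray(K,T,u,v):
    d=np.linalg.inv(K)@np.array([u,v,1.]); d=T[:3,:3]@np.array([d[0],-d[1],-d[2]]); return T[:3,3],d
def onz(K,T,u,v,z):
    o,d=ray(K,T,u,v); return o+d*(z-o[2])/d[2]
def cloud(K,T,D):
    v,u=np.mgrid[:D.shape[0],:D.shape[1]]
    P=np.stack([(u-K[0,2])/K[0,0]*D,-(v-K[1,2])/K[1,1]*D,-D],-1)
    return P@T[:3,:3].T+T[:3,3]
E
python3 - <<'E'
from h import *
s=read_state(); print(s)
for n in ['side','top','wrist']:
    K,T,m=cam(n,s); im,D=imaging.capture(n); cv2.imwrite(f'pics/{n}0.png',im); np.savez(f'{n}0.npz',im=im,D=D,K=K,T=T)
    print(n,{k:v for k,v in m.items() if k not in('K','world_from_camera')},K.round(1).tolist(),T.round(3).tolist(),(D>0).mean())
E
```

```text
{'clock': 0.0, 'q': array([-61.5253162 ,  28.75415648, -24.45471779,  88.89422253,
        12.65028734,  65.21971525, -12.04790071]), 'dq': array([ 0.05204285,  0.05516149,  0.01277093, -0.06747841,  0.08445418,
       -0.02312322, -0.05136118]), 'effort': array([ 5.23254330e-04, -5.66579640e+01, -5.81590444e+00, -2.79114532e+01,
       -6.86790445e-02,  3.07692576e-02,  1.84361638e-04]), 'ee_pos': array([0.15040852, 0.63153042, 0.18805677]), 'eef_rot': array([-1.79885568e+02, -4.79636720e-03,  1.66611592e+02]), 'ft_force': array([ 0.29479678,  0.16780582, -0.55977066]), 'moment': array([0.00084191, 0.0244764 , 0.05073505]), 'finger_force': 0.0, 'finger_gap': 0.9996941845385601}
side {} [[376.6, 0.0, 317.0], [0.0, 376.6, 198.9], [0.0, 0.0, 1.0]] [[0.934, 0.184, -0.308, 0.287], [-0.358, 0.522, -0.774, -0.597], [0.019, 0.833, 0.553, 0.532], [0.0, 0.0, 0.0, 1.0]] 0.99588671875
top {} [[376.8, 0.0, 317.1], [0.0, 376.8, 196.0], [0.0, 0.0, 1.0]] [[-0.021, 0.987, -0.16, 0.398], [-1.0, -0.02, 0.006, 0.06], [0.003, 0.16, 0.987, 1.106], [0.0, 0.0, 0.0, 1.0]] 0.99570703125
wrist {'hand_eye': array([[-4.89417568e-04,  9.59224475e-01,  2.82644950e-01,
         7.71242919e-02],
       [ 9.99999873e-01,  4.36479947e-04,  2.50261884e-04,
        -2.42113710e-04],
       [ 1.16688471e-04,  2.82645036e-01, -9.59224567e-01,
        -1.94366090e-01],
       [ 0.00000000e+00,  0.00000000e+00,  0.00000000e+00,
         1.00000000e+00]])} [[328.0, 0.0, 317.7], [0.0, 328.0, 200.6], [0.0, 0.0, 1.0]] [[0.232, -0.933, -0.274, 0.075], [0.973, 0.222, 0.068, 0.65], [-0.002, -0.283, 0.959, 0.382], [0.0, 0.0, 0.0, 1.0]] 0.99585546875
```

View pics/top0.png

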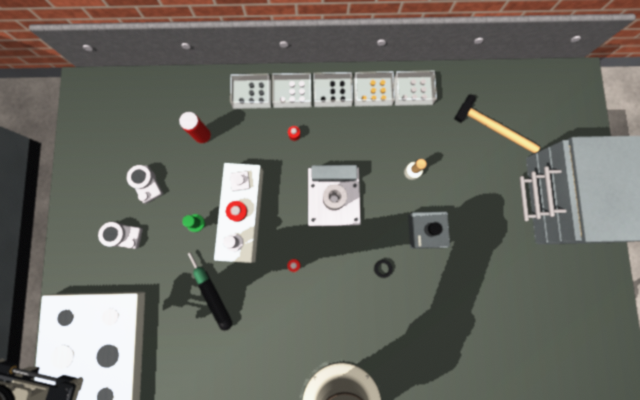

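View pics/side0.png

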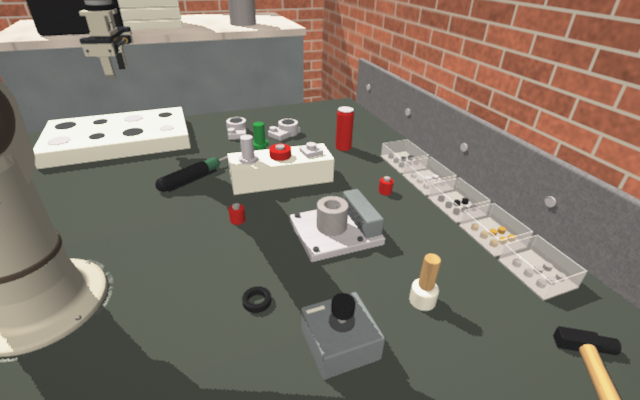

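Top view: the foam block is at px (238,212), holding the flange cap (241,179), the roller (236,211) and the arbor (233,242). The test stand's socket is at (335,196), the tamper at (415,170), and the switch box knob at (434,228).

There are two candidates for the arbor: the silver part in the foam at top (233,242) / side (247,148), and the green one on the bench at top (193,222) / side (259,135). The silver one fits, since it sits in the foam and has a tall plain head. I'll confirm it in a crop.

```bash
python3 - <<'E'
from h import *
A={n:np.load(f'{n}0.npz') for n in('side','top')}
s=A['side']['im'];t=A['top']['im']
a=cv2.resize(s[115:275,215:455],None,fx=3.3,fy=3.3,interpolation=cv2.INTER_CUBIC)[:528,:792]
cv2.imwrite('pics/crop.png',a)
for n in('top','side'):
    a=A[n]; P=cloud(a['K'],a['T'],a['D']); np.save(n+'P.npy',P)
    K,T=a['K'],a['T']
    # per-object height-sliced blobs
    for lab,c,r,zlo,zhi in [('arbor',(.26,.30),.06,.125,.15),('foam',(.33,.3),.17,.066,.075),('tamper',(.45,-.17),.08,.097,.115),('tamphead',(.45,-.17),.08,.036,.045),('rim',(.39,.03),.06,.077,.09),('knob',(.3,-.22),.06,.093,.11),('box',(.3,-.22),.09,.052,.058)]:
        m=(P[...,2]>zlo)&(P[...,2]<zhi)&(np.hypot(P[...,0]-c[0],P[...,1]-c[1])<r)
        k,L,st,ce=cv2.connectedComponentsWithStats(m.astype(np.uint8))
        if k<2: print(n,lab,'none');continue
        i=1+st[1:,4].argmax(); q=P[L==i]
        print(n,lab,'px',ce[i].round(1),'n',st[i,4],'med',np.median(q,0).round(4),'min',q.min(0).round(3),'max',q.max(0).round(3),'ctr',((q.min(0)+q.max(0))/2).round(4))
E
```

```text
top arbor none
top foam px [234.9 241.4] n 1089 med [0.4439 0.2783 0.0699] min [0.391 0.228 0.066] max [0.498 0.335 0.075] ctr [0.4445 0.2816 0.0705]
top tamper px [430.8 229.5] n 6 med [ 0.4638 -0.248   0.1002] min [ 0.457 -0.25   0.099] max [ 0.471 -0.246  0.103] ctr [ 0.4637 -0.2476  0.101 ]
top tamphead px [412.1 230.9] n 11 med [ 0.4645 -0.2127  0.0408] min [ 0.453 -0.214  0.037] max [ 0.479 -0.212  0.044] ctr [ 0.4658 -0.2127  0.0406]
top rim none
top knob none
top box none
side arbor none
side foam px [249.4 161.2] n 603 med [0.4381 0.2656 0.0705] min [0.388 0.23  0.066] max [0.499 0.34  0.075] ctr [0.4436 0.285  0.0705]
side tamper px [338.1 295. ] n 37 med [ 0.4635 -0.2459  0.1002] min [ 0.454 -0.249  0.098] max [ 0.474 -0.242  0.102] ctr [ 0.464  -0.2455  0.1   ]
side tamphead px [304.5 320.7] n 23 med [ 0.4166 -0.2301  0.041 ] min [ 0.416 -0.24   0.036] max [ 0.417 -0.216  0.045] ctr [ 0.4165 -0.2279  0.0406]
side rim none
side knob none
side box none
```

View pics/crop.png

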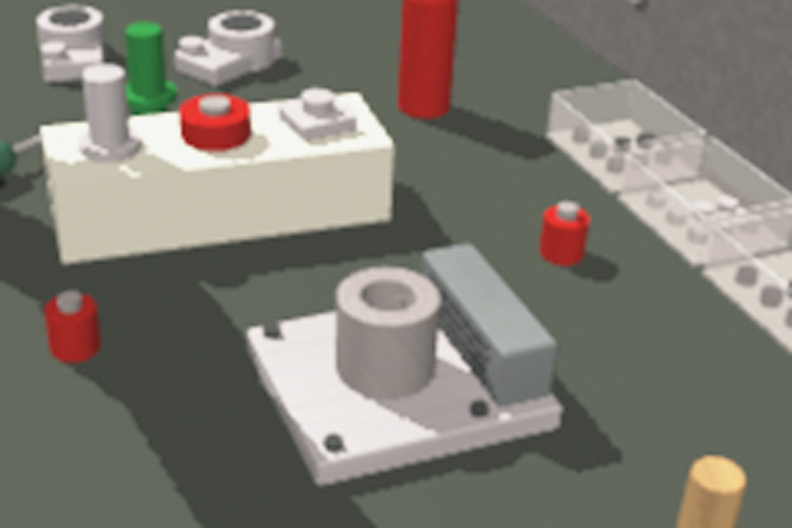

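The crop shows the silver tall-headed part in the foam's left pocket, crop px (105,110). The green look-alike stands behind it on the bench at (145,65). The silver one is the arbor. My search centres were wrong, so I'll measure again by casting rays from the pixels.

```bash
python3 - <<'E'
from h import *
A={n:np.load(f'{n}0.npz') for n in('side','top')}
a=A['top'];K,T=a['K'],a['T']
cs={}
for lab,u,v,z in [('arbor',233,241,.135),('rim',335,196,.08),('tamper',420,164,.105),('knob',434,228,.1)]:
    cs[lab]=onz(K,T,u,v,z); print(lab,cs[lab].round(3))
for n in('top','side'):
    P=np.load(n+'P.npy'); im=A[n]['im']
    for lab,c,r,zlo,zhi in [('arbor',cs['arbor'],.05,.128,.15),('collar',cs['arbor'],.05,.075,.083),('foam',cs['arbor']+[.0,0,0],.35,.066,.0735),('tamper',cs['tamper'],.06,.1,.115),('tamphead',cs['tamper'],.06,.036,.044),('rim',cs['rim'],.05,.0765,.09),('plate',cs['rim'],.13,.017,.023),('knob',cs['knob'],.05,.094,.11),('box',cs['knob'],.1,.052,.058)]:
        m=(P[...,2]>zlo)&(P[...,2]<zhi)&(np.hypot(P[...,0]-c[0],P[...,1]-c[1])<r)
        k,L,st,ce=cv2.connectedComponentsWithStats(m.astype(np.uint8))
        if k<2: print(n,lab,'none');continue
        i=1+st[1:,4].argmax(); q=P[L==i]
        cc,rr=cv2.minEnclosingCircle(q[:,:2].astype(np.float32)); rect=cv2.minAreaRect(q[:,:2].astype(np.float32)*1000)
        print(n,lab,'px',ce[i].round(1),'n',st[i,4],'med',np.median(q,0).round(4),'rng',np.ptp(q,axis=0).round(3),'ctr',((q.min(0)+q.max(0))/2).round(4),'circ',np.round(cc,4),round(rr,4),'rect',np.round(rect[0],1),np.round(rect[1],1),round(rect[2],1))
E
```

```text
arbor [0.443 0.272 0.135]
rim [0.563 0.004 0.08 ]
tamper [ 0.642 -0.229  0.105]
knob [ 0.468 -0.256  0.1  ]
top arbor px [229.3 240.9] n 125 med [0.4429 0.2816 0.1348] rng [0.031 0.031 0.012] ctr [0.443  0.2821 0.134 ] circ [0.4433 0.2818] 0.0157 rect [443.1 281.5] [29.7 30.6] 27.4
top collar px [236.8 242. ] n 107 med [0.4394 0.2707 0.0781] rng [0.046 0.044 0.008] ctr [0.4438 0.2788 0.079 ] circ [0.4431 0.2818] 0.025 rect [442.4 276.9] [39.5 47.7] 77.4
top foam px [237.8 213.8] n 2392 med [0.5092 0.2703 0.07  ] rng [0.275 0.121 0.007] ctr [0.5281 0.2741 0.0698] circ [0.5281 0.2736] 0.1434 rect [528.4 274.9] [101.4 270.6] 85.2
top tamper px [421.2 163.2] n 79 med [ 0.645  -0.2325  0.1053] rng [0.025 0.027 0.01 ] ctr [ 0.6444 -0.2328  0.1051] circ [ 0.6452 -0.2328] 0.0139 rect [ 645.4 -232.9] [24.1 26.6] 13.9
top tamphead px [413.2 170.2] n 88 med [ 0.6379 -0.224   0.0388] rng [0.045 0.044 0.007] ctr [ 0.646  -0.2313  0.0395] circ [ 0.6454 -0.2318] 0.0234 rect [ 642.5 -229.7] [42.4 39.4] 37.0
top rim px [335.  195.3] n 329 med [0.5649 0.0049 0.0801] rng [0.065 0.066 0.008] ctr [0.5644
[... 1554 characters left out ...]
] n 374 med [0.5619 0.0033 0.0802] rng [0.067 0.067 0.006] ctr [0.5633 0.0057 0.0795] circ [0.5638 0.0066] 0.0346 rect [562.3   6.6] [65.7 66.3] 65.7
side plate px [328.5 234.4] n 1746 med [ 0.5326 -0.0273  0.0205] rng [0.168 0.152 0.006] ctr [0.5713 0.0067 0.02  ] circ [0.5724 0.006 ] 0.1116 rect [571.8   6.8] [151.2 168.2] 89.5
side knob px [343.4 302.7] n 407 med [ 0.4654 -0.262   0.1002] rng [0.035 0.036 0.008] ctr [ 0.4664 -0.2597  0.0982] circ [ 0.4656 -0.2596] 0.0184 rect [ 466.  -260.1] [34.6 35. ] 22.3
side box px [341.6 328.2] n 2667 med [ 0.4534 -0.2772  0.0554] rng [0.1   0.1   0.006] ctr [ 0.4663 -0.2601  0.055 ] circ [ 0.4669 -0.2591] 0.0687 rect [ 466.3 -260.1] [99.5 99.9] 0.2
```

Both views agree to about 2 mm, and heights and sizes match the text:

| Point | x (m) | y (m) | Measured z (m) |
|---|---|---|---|
| Arbor | 0.443 | 0.2825 | head top 0.135 |
| Socket rim | 0.5645 | 0.0055 | 0.080 |
| Tamper | 0.6445 | -0.2317 | handle top 0.105 |
| Knob | 0.467 | -0.261 | top 0.100 |

Next I move above the arbor.

Emit:
carry_out --pt "1.83 -2.18 0 0 0 1.06 9.18" --pt "1.83 -2.18 0 0 0 1.06 9.18" --pt "1.83 -2.18 0 0 0 1.06 9.18" --pt "1.83 -2.18 0 0 0 1.06 9.18" --pt "1.83 -2.18 0 0 0 1.06 9.18" --pt "1.83 -2.18 0 0 0 1.06 9.18" --pt "1.83 -2.18 0 0 0 1.06 9.18" --pt "1.83 -2.18 0 0 0 1.06 9.18"

```text
clock: 0.82
ee_pos: [0.2976, 0.4565, 0.1889]
eef_rot: [-180.0, -0.0, 175.1]
ft_force: [0.4, 0.4, 0.8]
finger_gap: 1.005
finger_force: 0.0
```

Emit:
carry_out --pt "1.83 -2.18 0 0 0 0 9.18" --pt "1.83 -2.18 0 0 0 0 9.18" --pt "1.83 -2.18 0 0 0 0 9.18" --pt "1.83 -2.18 0 0 0 0 9.18" --pt "1.83 -2.18 0 0 0 0 9.18" --pt "1.83 -2.18 0 0 0 0 9.18" --pt "1.83 -2.18 0 0 0 0 9.18" --pt "1.83 -2.18 0 0 0 0 9.18"

```text
clock: 1.48
ee_pos: [0.4439, 0.2822, 0.189]
eef_rot: [-180.0, -0.0, 175.1]
ft_force: [0.3, 1.3, -0.5]
finger_gap: 0.998
finger_force: 0.0
```

Emit:
carry_out --pt "0 0 0 0 0 0 9.18" --pt "0 0 0 0 0 0 9.18" --pt "0 0 0 0 0 0 9.18"

```text
clock: 1.73
ee_pos: [0.4428, 0.2839, 0.1889]
eef_rot: [180.0, -0.0, 175.1]
ft_force: [-0.7, 0.2, 0.6]
finger_gap: 1.001
finger_force: 0.0
```

```bash
cat >> h.py <<'E'
def wslice(zlo,zhi,c,r,save=None):
    s=read_state();K,T,_=cam('wrist',s);im,D=imaging.capture('wrist')
    if save: cv2.imwrite(save,im)
    P=cloud(K,T,D); m=(D>0)&(P[...,2]>zlo)&(P[...,2]<zhi)&(np.hypot(P[...,0]-c[0],P[...,1]-c[1])<r)
    k,L,st,ce=cv2.connectedComponentsWithStats(m.astype(np.uint8))
    if k<2: print('none');return
    i=1+st[1:,4].argmax();q=P[L==i];cc,rr=cv2.minEnclosingCircle(q[:,:2].astype(np.float32))
    print('tcp',s['ee_pos'].round(4),'px',ce[i].round(0),'n',st[i,4],'circ',np.round(cc,4),round(rr,4),'ctr',((q.min(0)+q.max(0))/2).round(4),'zmed',np.median(q[:,2]).round(4),'zmax',q[:,2].max().round(4))
E
python3 - <<'E'
from h import *
wslice(.13,.145,(.443,.2825),.04)
wslice(.13,.145,(.443,.2825),.04,'pics/w1.png')
E
```

```text
tcp [0.4428 0.2839 0.1889] px [317. 200.] n 1187 circ [0.4395 0.2835] 0.0159 ctr [0.4395 0.2834 0.1329] zmed 0.1337 zmax 0.1358
tcp [0.4425 0.2845 0.189 ] px [317. 201.] n 1181 circ [0.4395 0.2836] 0.016 ctr [0.4395 0.2838 0.1332] zmed 0.1337 zmax 0.1364
```

Emit:
carry_out --pt "0 0 -1.5 0 0 0 9.18" --pt "0 0 -1.5 0 0 0 9.18" --pt "0 0 -1.0 0 0 0 9.18" --pt "0 0 0 0 0 0 9.18"

```text
clock: 2.17
ee_pos: [0.4411, 0.2834, 0.147]
eef_rot: [-179.9, -0.2, 175.2]
ft_force: [-0.0, -0.3, -0.1]
finger_gap: 0.999
finger_force: 0.0
```

Emit:
carry_out --pt "0 0 -1.0 0 0 0 9.18" --pt "0 0 -1.5 0 0 0 9.18" --pt "0 0 -1.5 0 0 0 9.18" --pt "0 0 -1.1 0 0 0 9.18" --pt "0 0 0 0 0 0 9.18" --pt "0 0 0 0 0 0 9.18"

```text
clock: 2.67
ee_pos: [0.443, 0.2835, 0.0978]
eef_rot: [-180.0, -0.1, 175.1]
ft_force: [0.5, 0.1, -0.4]
finger_gap: 1.002
finger_force: 0.0
```

Emit:
carry_out --pt "0 0 0 0 0 0 2.5" --pt "0 0 0 0 0 0 2.5" --pt "0 0 0 0 0 0 2.5" --pt "0 0 0 0 0 0 2.5" --pt "0 0 0 0 0 0 2.5" --pt "0 0 0 0 0 0 2.5" --pt "0 0 0 0 0 0 2.5" --pt "0 0 0 0 0 0 2.5"

```text
clock: 3.33
ee_pos: [0.4434, 0.2835, 0.0982]
eef_rot: [180.0, 0.0, 175.1]
ft_force: [-0.8, 0.2, -1.2]
finger_gap: 0.47
finger_force: 0.0
```

Emit:
carry_out --pt "0 0 0 0 0 0 2.5" --pt "0 0 0 0 0 0 2.5" --pt "0 0 0 0 0 0 2.5" --pt "0 0 0 0 0 0 2.5" --pt "0 0 0 0 0 0 2.5"

```text
clock: 3.75
ee_pos: [0.4433, 0.2835, 0.0981]
eef_rot: [-180.0, -0.0, 175.1]
ft_force: [-0.3, -0.3, 1.0]
finger_gap: 0.276
finger_force: 0.0
```

Emit:
carry_out --pt "0 0 1 0 0 0 2.5" --pt "0 0 2 0 0 0 2.5" --pt "0 0 2 0 0 0 2.5" --pt "0 0 2 0 0 0 2.5" --pt "0 0 2 0 0 0 2.5" --pt "0 0 2 0 0 0 2.5" --pt "0 0 0 0 0 0 2.5"

```text
clock: 4.33
ee_pos: [0.4457, 0.2854, 0.2132]
eef_rot: [179.7, 0.4, 175.1]
ft_force: [0.6, 0.9, 1.2]
finger_gap: 0.276
finger_force: 0.0
```

```bash
python3 - <<'E'
from h import *
im,D=imaging.capture('wrist'); s,_=imaging.capture('side')
cv2.imwrite('pics/w2.png',np.hstack([cv2.resize(im,(400,250)),cv2.resize(s[60:260,120:440],(400,250))]))
E
```

```text
(no output)
```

View pics/w2.png

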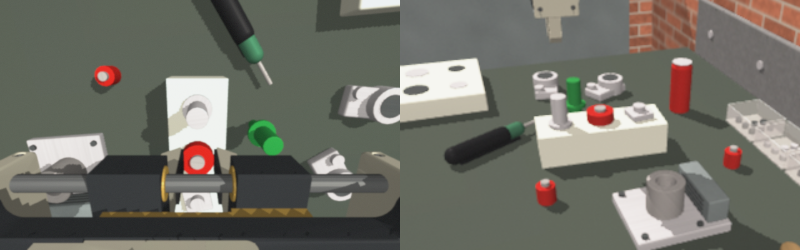

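The grasp missed: the opening equals the commanded 25 mm and the arbor is still in the foam at wrist px (197,112). I'll measure where the finger tips really are relative to the reported TCP.

```bash
python3 - <<'E'
from h import *
s=read_state();K,T,m=cam('wrist',s);im,D=imaging.capture('wrist')
print(s['ee_pos'].round(4),s['finger_gap'])
D=D; v,u=np.mgrid[:400,:640]
Pt=cloud(K,np.array(m['hand_eye']),D)  # tool coords
for zl,zh in [(-.06,-.04),(-.04,-.03),(-.03,-.02),(-.02,-.01),(-.01,0),(0,.01),(.01,.03)]:
    k=(D>0)&(Pt[...,2]>zl)&(Pt[...,2]<zh); q=Pt[k]
    for sg in(-1,1):
        w=q[(q[:,1]*sg>0)]
        if len(w): print(zl,sg,len(w),w.min(0).round(3),w.max(0).round(3))
print('holes',(D[120:400]==0).mean())
for n in('side','top'):
    K,T,_=cam(n);im,D=imaging.capture(n);P=cloud(K,T,D)
    m=(D>0)&(P[...,2]>.127)&(P[...,2]<.15)&(np.hypot(P[...,0]-.443,P[...,1]-.2825)<.04);q=P[m];print(n,'arbor',len(q),((q.min(0)+q.max(0))/2).round(4) if len(q) else '')
    for zl in np.arange(.19,.29,.01):
        m=(D>0)&(P[...,2]>zl)&(P[...,2]<zl+.01)&(np.hypot(P[...,0]-.4457,P[...,1]-.2854)<.1);q=P[m]
        if len(q): print(n,zl.round(2),len(q),q.min(0).round(3),q.max(0).round(3))
E
```

```text
[0.444  0.2839 0.2095] 0.26960495917334465
-0.06 -1 547 [-0.007 -0.029 -0.06 ] [ 0.013 -0.013 -0.04 ]
-0.06 1 551 [-0.007  0.012 -0.06 ] [ 0.013  0.028 -0.04 ]
-0.04 -1 44 [-0.008 -0.02  -0.04 ] [ 0.012 -0.013 -0.035]
-0.04 1 46 [-0.009  0.012 -0.04 ] [ 0.012  0.019 -0.036]
holes 0.004263392857142857
side arbor 85 [0.4419 0.2841 0.1324]
side 0.24 12 [0.435 0.265 0.247] [0.454 0.301 0.25 ]
side 0.25 37 [0.432 0.255 0.25 ] [0.454 0.314 0.26 ]
side 0.26 52 [0.431 0.252 0.26 ] [0.453 0.309 0.27 ]
side 0.27 48 [0.431 0.253 0.27 ] [0.451 0.303 0.28 ]
side 0.28 49 [0.431 0.252 0.28 ] [0.452 0.299 0.29 ]
top arbor 0
```

Both the wrist and side cameras put the finger tips 37 mm above the reported TCP: tool z is about -0.037, and the side view shows 0.247 against a TCP of 0.210. So the fingers closed just over the head at 0.135. I'll allow for this offset (tips = TCP z + 0.037) and go lower.

Emit:
carry_out --pt "0 0 -1 0 0 0 6.5" --pt "0 0 -1 0 0 0 6.5" --pt "0 0 -1 0 0 0 6.5" --pt "0 0 -1 0 0 0 6.5" --pt "0 0 -1 0 0 0 6.5" --pt "0 0 -1 0 0 0 6.5" --pt "0 0 0 0 0 0 6.5"

```text
clock: 5.17
ee_pos: [0.4418, 0.2825, 0.1453]
eef_rot: [-179.9, -0.2, 175.1]
ft_force: [0.3, -0.2, 0.1]
finger_gap: 0.694
finger_force: 0.0
```

Emit:
carry_out --pt "0 0 -1.5 0 0 0 6.5" --pt "0 0 -1.5 0 0 0 6.5" --pt "0 0 -1.5 0 0 0 6.5" --pt "0 0 -1.5 0 0 0 6.5" --pt "0 0 -1.5 0 0 0 6.5" --pt "0 0 -1.3 0 0 0 6.5" --pt "0 0 0 0 0 0 6.5" --pt "0 0 0 0 0 0 6.5"

```text
clock: 5.83
ee_pos: [0.4429, 0.2833, 0.0598]
eef_rot: [-180.0, -0.1, 175.1]
ft_force: [-0.1, -0.9, 0.9]
finger_gap: 0.706
finger_force: 0.0
```

Emit:
carry_out --pt "0 0 0 0 0 0 2.5" --pt "0 0 0 0 0 0 2.5" --pt "0 0 0 0 0 0 2.5" --pt "0 0 0 0 0 0 2.5" --pt "0 0 0 0 0 0 2.5" --pt "0 0 0 0 0 0 2.5" --pt "0 0 0 0 0 0 2.5" --pt "0 0 0 0 0 0 2.5"

```text
clock: 6.5
ee_pos: [0.4436, 0.2837, 0.0605]
eef_rot: [180.0, 0.0, 175.1]
ft_force: [-0.6, 0.0, 3.9]
finger_gap: 0.345
finger_force: 30.0
```

Gripped: opening 32 mm, force 30 N. Now I lift.

Emit:
carry_out --pt "0 0 0.6 0 0 0 2.5" --pt "0 0 1.2 0 0 0 2.5" --pt "0 0 1.5 0 0 0 2.5" --pt "0 0 1.6 0 0 0 2.5" --pt "0 0 1.6 0 0 0 2.5" --pt "0 0 1.5 0 0 0 2.5" --pt "0 0 1.5 0 0 0 2.5" --pt "0 0 0.5 0 0 0 2.5"

```text
clock: 7.17
ee_pos: [0.4443, 0.2843, 0.1629]
eef_rot: [179.9, 0.2, 175.1]
ft_force: [-0.1, 0.4, -3.8]
finger_gap: 0.343
finger_force: 30.0
```

Emit:
carry_out --pt "0.4 -1 0 0 0 0 2.5" --pt "0.8 -2 0 0 0 0 2.5" --pt "1 -2.2 0 0 0 0 2.5" --pt "1 -2.2 0 0 0 0 2.5" --pt "1 -2.2 0 0 0 0 2.5" --pt "1 -2.2 0 0 0 0 2.5" --pt "1 -2.2 0 0 0 0 2.5" --pt "1 -2.2 0 0 0 0 2.5"

```text
clock: 7.83
ee_pos: [0.5148, 0.119, 0.159]
eef_rot: [-179.9, -0.1, 175.1]
ft_force: [-0.4, 0.4, -2.4]
finger_gap: 0.341
finger_force: 30.0
```

Emit:
carry_out --pt "1 -2.2 0 0 0 0 2.5" --pt "1 -2.2 0 0 0 0 2.5" --pt "1 -2.2 0 0 0 0 2.5" --pt "1 -2.1 0 0 0 0 2.5" --pt "0.7 -1.8 0 0 0 0 2.5" --pt "0.2 -1 0 0 0 0 2.5" --pt "0 0 0 0 0 0 2.5" --pt "0 0 0 0 0 0 2.5"

```text
clock: 8.5
ee_pos: [0.5633, 0.0063, 0.1593]
eef_rot: [180.0, -0.1, 175.0]
ft_force: [0.2, 0.2, -3.0]
finger_gap: 0.337
finger_force: 30.0
```

```bash
python3 - <<'E'
from h import *
s=read_state();print(s['ee_pos'].round(4),s['eef_rot'].round(2))
K,T,_=cam('side');im,D=imaging.capture('side');P=cloud(K,T,D)
cv2.imwrite('pics/s3.png',cv2.resize(im[90:270,230:430],None,fx=3,fy=3))
from scipy.optimize import least_squares
def cyl(zl,zh,r):
    m=(D>0)&(P[...,2]>zl)&(P[...,2]<zh)&(np.hypot(P[...,0]-.564,P[...,1]-.006)<.04);q=P[m]
    if len(q)<5: print(zl,'few');return
    z=q[:,2]
    f=least_squares(lambda c:np.hypot(q[:,0]-c[0],q[:,1]-c[1])-r(z),[.564,.01],loss='soft_l1',f_scale=.002)
    print(zl,zh,len(q),'axis',f.x.round(4),'res',np.abs(f.fun).mean().round(4))
b=.1593-.0455 # tip z
sh=lambda z:.010+.007*(z-b)/.055
cyl(.118,.14,sh);cyl(.14,.165,sh);cyl(.17,.176,lambda z:.025+0*z);cyl(.118,.165,sh);cyl(.03,.076,lambda z:.034+0*z)
m=(D>0)&(np.hypot(P[...,0]-.564,P[...,1]-.006)<.04)&(P[...,2]>.09);print('lowest z',np.sort(P[m][:,2])[:8].round(4))
m=(D>0)&(np.abs(P[...,2]-.08)<.0035)&(np.hypot(P[...,0]-.564,P[...,1]-.006)<.05);q=P[m];print('rim',cv2.minEnclosingCircle(q[:,:2].astype(np.float32)))
E
```

```text
[0.5633 0.0063 0.1593] [ 1.7998e+02 -1.2000e-01  1.7501e+02]
0.118 0.14 91 axis [0.5618 0.0088] res 0.0006
0.14 0.165 131 axis [0.5616 0.0089] res 0.0006
0.17 0.176 66 axis [0.5618 0.0086] res 0.0007
0.118 0.165 222 axis [0.5617 0.0089] res 0.0006
0.03 0.076 643 axis [0.5636 0.0079] res 0.0034
lowest z [0.1142 0.1143 0.1143 0.1158 0.116  0.1161 0.1161 0.1163]
rim ((0.5636932849884033, 0.006323433481156826), 0.034732185304164886)
```

View pics/s3.png

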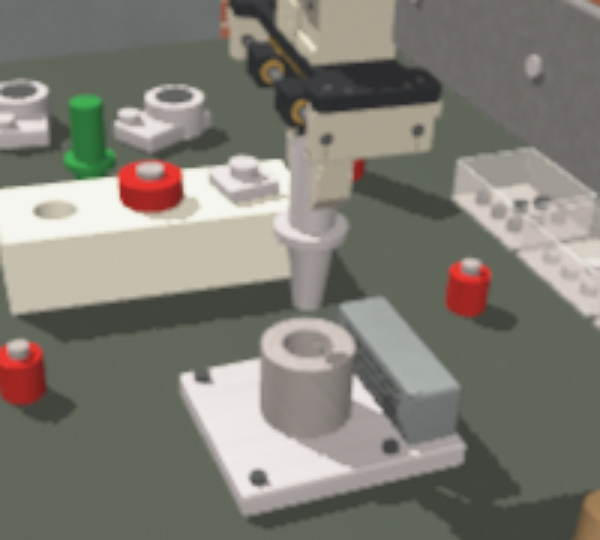

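The view shows the arbor hanging upright above the socket, crop px (310,250) over (308,345), tip z 0.114. In the same view the axis is off by (-2, +2.5) mm from the socket. I correct that and lower.

Emit:
carry_out --pt "0.2 -0.2 0 0 0 0 2.5" --pt "0 0 -0.8 0 0 0 2.5" --pt "0 0 -1 0 0 0 2.5" --pt "0 0 -1 0 0 0 2.5" --pt "0 0 -1 0 0 0 2.5" --pt "0 0 -1 0 0 0 2.5" --pt "0 0 -0.8 0 0 0 2.5" --pt "0 0 0 0 0 0 2.5"

```text
clock: 9.22
ee_pos: [0.5644, 0.0045, 0.1015]
eef_rot: [-180.0, -0.2, 175.1]
ft_force: [-0.6, -0.3, -3.8]
finger_gap: 0.341
finger_force: 30.0
```

Emit:
carry_out --pt "0 0 -0.4 0 0 0 2.5" --pt "0 0 -0.4 0 0 0 2.5" --pt "0 0 -0.2 0 0 0 2.5" --pt "0 0 0 0 0 0 2.5" --pt "0 0 0 0 0 0 2.5"

```text
clock: 9.63
ee_pos: [0.5664, 0.0045, 0.0942]
eef_rot: [180.0, 0.0, 175.1]
ft_force: [0.4, -0.5, -3.0]
finger_gap: 0.341
finger_force: 30.0
```

Emit:
carry_out --pt "0 0 -0.3 0 0 0 2.5" --pt "0 0 -0.3 0 0 0 2.5" --pt "0 0 -0.2 0 0 0 2.5" --pt "0 0 0 0 0 0 2.5" --pt "0 0 0 0 0 0 2.5"

```text
clock: 10.05
ee_pos: [0.5659, 0.0051, 0.0857]
eef_rot: [180.0, -0.1, 175.1]
ft_force: [-1.8, 2.6, -4.4]
finger_gap: 0.345
finger_force: 30.0
```

Emit:
carry_out --pt "0 0 -0.15 0 0 0 2.5" --pt "0 0 0 0 0 0 2.5" --pt "0 0 0 0 0 0 2.5"

```text
clock: 10.3
ee_pos: [0.5661, 0.005, 0.0845]
eef_rot: [180.0, -0.0, 175.1]
ft_force: [-2.5, 3.3, -2.0]
finger_gap: 0.339
finger_force: 30.0
```

The side forces call for a 1 mm shift towards -x, +y.

Emit:
carry_out --pt "-0.1 0.12 0 0 0 0 2.5" --pt "0 0 -0.1 0 0 0 2.5" --pt "0 0 0 0 0 0 2.5" --pt "0 0 0 0 0 0 2.5"

```text
clock: 10.63
ee_pos: [0.5656, 0.0055, 0.0838]
eef_rot: [-180.0, 0.0, 175.1]
ft_force: [-0.1, 2.3, -2.0]
finger_gap: 0.342
finger_force: 30.0
```

Emit:
carry_out --pt "0 0 -0.1 0 0 0 2.5" --pt "0 0 0 0 0 0 2.5" --pt "0 0 0 0 0 0 2.5"

```text
clock: 10.88
ee_pos: [0.5655, 0.0057, 0.0827]
eef_rot: [180.0, 0.0, 175.1]
ft_force: [-0.6, 1.9, -1.2]
finger_gap: 0.344
finger_force: 30.0
```

Emit:
carry_out --pt "0 0.06 -0.05 0 0 0 2.5" --pt "0 0 0 0 0 0 2.5" --pt "0 0 0 0 0 0 2.5"

```text
clock: 11.13
ee_pos: [0.5655, 0.0059, 0.0821]
eef_rot: [-180.0, 0.0, 175.1]
ft_force: [-0.6, 0.9, -2.0]
finger_gap: 0.344
finger_force: 30.0
```

Emit:
carry_out --pt "0 0 0 0 0 0 5.5" --pt "0 0 0 0 0 0 5.5" --pt "0 0 0 0 0 0 5.5" --pt "0 0 0 0 0 0 5.5" --pt "0 0 0 0 0 0 5.5" --pt "0 0 0 0 0 0 5.5"

```text
clock: 11.63
ee_pos: [0.5655, 0.0063, 0.0823]
eef_rot: [180.0, 0.0, 175.1]
ft_force: [-0.2, -0.5, 0.4]
finger_gap: 0.6
finger_force: 0.0
```

Emit:
carry_out --pt "0 0 1 0 0 0 5.5" --pt "0 0 1.5 0 0 0 5.5" --pt "0 0 2 0 0 0 5.5" --pt "0 0 2 0 0 0 5.5" --pt "0 0 2 0 0 0 5.5" --pt "0 0 1 0 0 0 5.5" --pt "0 0 0 0 0 0 5.5"

```text
clock: 12.22
ee_pos: [0.5675, 0.0065, 0.1804]
eef_rot: [180.0, 0.3, 175.1]
ft_force: [1.1, -0.7, -0.0]
finger_gap: 0.6
finger_force: 0.0
```

```bash
cat > ar.py <<'E'
from h import *
from scipy.optimize import least_squares
s=read_state();print(s['ee_pos'].round(4))
for n in('side','top'):
    K,T,_=cam(n);im,D=imaging.capture(n);P=cloud(K,T,D)
    m=(D>0)&(np.hypot(P[...,0]-.5645,P[...,1]-.006)<.015)&(P[...,2]>.1)&(P[...,2]<.18);q=P[m]
    print(n,len(q),'ztop',(np.sort(q[:,2])[-25:]).round(4)[[0,12,-1]] if len(q)>25 else '')
    for zl,zh in((.102,.12),(.12,.14),(.14,.152)):
        m=(D>0)&(P[...,2]>zl)&(P[...,2]<zh)&(np.hypot(P[...,0]-.5645,P[...,1]-.006)<.022);q=P[m]
        if len(q)>8:
            f=least_squares(lambda c:np.hypot(q[:,0]-c[0],q[:,1]-c[1])-.016,[.564,.01]);print('  ',zl,len(q),f.x.round(4))
    m=(D>0)&(np.abs(P[...,2]-.08)<.0035)&(np.hypot(P[...,0]-.564,P[...,1]-.006)<.05);q=P[m];print('  rim',cv2.minEnclosingCircle(q[:,:2].astype(np.float32)))
E
python3 ar.py
```

```text
[0.5675 0.0065 0.1804]
side 304 ztop [0.1571 0.1573 0.1579]
   0.102 112 [0.5637 0.0082]
   0.12 125 [0.5638 0.0083]
   0.14 76 [0.5639 0.0083]
  rim ((0.5631858706474304, 0.006729009561240673), 0.03439167141914368)
top 8 ztop 
  rim ((0.5603553056716919, 0.018217477947473526), 0.028824958950281143)
```

The arbor stands free in the socket: head top 0.157, so the collar is 12 mm above the rim. It is upright and within 2 mm of the rim centre. Next is the tamper.

Emit:
carry_out --pt "0.4 -1.4 0 0 0 0 5.5" --pt "0.75 -2.3 0 0 0 0 5.5" --pt "0.75 -2.3 0 0 0 0 5.5" --pt "0.75 -2.3 0 0 0 0 5.5" --pt "0.75 -2.3 0 0 0 0 5.5" --pt "0.75 -2.3 0 0 0 0 5.5" --pt "0.75 -2.3 0 0 0 0 5.5" --pt "0.75 -2.3 0 0 0 0 5.5"

```text
clock: 12.98
ee_pos: [0.6208, -0.1695, 0.1749]
eef_rot: [180.0, -0.2, 175.1]
ft_force: [-0.3, -0.3, 1.1]
finger_gap: 0.601
finger_force: 0.0
```

Emit:
carry_out --pt "0.75 -2.3 0 0 0 0 5.5" --pt "0.75 -2.3 0 0 0 0 5.5" --pt "0.6 -1.9 0 0 0 0 5.5" --pt "0 0 0 0 0 0 5.5" --pt "0 0 0 0 0 0 5.5" --pt "0 0 0 0 0 0 5.5"

```text
clock: 13.48
ee_pos: [0.642, -0.2323, 0.1754]
eef_rot: [179.9, -0.2, 175.1]
ft_force: [0.6, -0.1, -0.4]
finger_gap: 0.599
finger_force: 0.0
```

```bash
python3 - <<'E'
from h import *
print(read_state()['q'].round(0))
wslice(.1,.11,(.6445,-.232),.04)
E
```

```text
[ 20.  31.  -4.  85.   2.  65. 101.]
tcp [ 0.642  -0.2323  0.1754] px [319. 198.] n 781 circ [ 0.6418 -0.2316] 0.0139 ctr [ 0.6417 -0.2317  0.1032] zmed 0.1036 zmax 0.1064
```

Emit:
carry_out --pt "0.15 -0.05 -1 0 0 0 5.5" --pt "0 0 -1.8 0 0 0 5.5" --pt "0 0 -1.8 0 0 0 5.5" --pt "0 0 -1.8 0 0 0 5.5" --pt "0 0 -1.8 0 0 0 5.5" --pt "0 0 -1.8 0 0 0 5.5" --pt "0 0 -1.8 0 0 0 5.5" --pt "0 0 -1.2 0 0 0 5.5"

```text
clock: 14.2
ee_pos: [0.6431, -0.2323, 0.0445]
eef_rot: [179.9, -0.2, 175.2]
ft_force: [-0.7, 1.0, -0.2]
finger_gap: 0.6
finger_force: 0.0
```

Emit:
carry_out --pt "0 0 -1 0 0 0 5.5" --pt "0 0 -1 0 0 0 5.5" --pt "0 0 -0.8 0 0 0 5.5" --pt "0 0 -0.6 0 0 0 5.5" --pt "0 0 0 0 0 0 5.5" --pt "0 0 0 0 0 0 5.5"

```text
clock: 14.7
ee_pos: [0.6444, -0.2342, 0.0132]
eef_rot: [180.0, 0.0, 175.1]
ft_force: [0.0, -0.1, 0.5]
finger_gap: 0.599
finger_force: 0.0
```

Emit:
carry_out --pt "0 0 -0.3 0 0 0 5.5" --pt "0 0 0 0 0 0 2.0" --pt "0 0 0 0 0 0 2.0" --pt "0 0 0 0 0 0 2.0" --pt "0 0 0 0 0 0 2.0" --pt "0 0 0 0 0 0 2.0" --pt "0 0 0 0 0 0 2.0" --pt "0 0 0 0 0 0 2.0"

```text
clock: 15.37
ee_pos: [0.6447, -0.2336, 0.0105]
eef_rot: [180.0, 0.0, 175.1]
ft_force: [-0.4, 1.8, 3.1]
finger_gap: 0.297
finger_force: 30.0
```

Emit:
carry_out --pt "0 0 0 0 0 0 2.0" --pt "0 0 1 0 0 0 2.0" --pt "0 0 2 0 0 0 2.0" --pt "0 0 2.5 0 0 0 2.0" --pt "0 0 3 0 0 0 2.0" --pt "0 0 3 0 0 0 2.0" --pt "0 0 3 0 0 0 2.0" --pt "0 0 3 0 0 0 2.0"

```text
clock: 16.03
ee_pos: [0.6431, -0.2347, 0.186]
eef_rot: [-180.0, -0.1, 175.0]
ft_force: [-1.0, -0.4, -3.2]
finger_gap: 0.297
finger_force: 30.0
```

Tamper gripped; the face is at TCP z - 0.0105. Now I carry it over the arbor.

Emit:
carry_out --pt "0 0.5 1.5 0 0 0 2.0" --pt "-0.6 1.5 0 0 0 0 2.0" --pt "-0.75 2.3 0 0 0 0 2.0" --pt "-0.75 2.3 0 0 0 0 2.0" --pt "-0.75 2.3 0 0 0 0 2.0" --pt "-0.75 2.3 0 0 0 0 2.0" --pt "-0.75 2.3 0 0 0 0 2.0" --pt "-0.75 2.3 0 0 0 0 2.0"

```text
clock: 16.7
ee_pos: [0.5919, -0.0759, 0.1998]
eef_rot: [-180.0, -0.1, 175.0]
ft_force: [0.4, -0.3, -4.9]
finger_gap: 0.298
finger_force: 30.0
```

Emit:
carry_out --pt "-0.75 2.3 0 0 0 0 2.0" --pt "-0.75 2.3 0 0 0 0 2.0" --pt "-0.75 2.3 0 0 0 0 2.0" --pt "-0.55 1.7 0 0 0 0 2.0" --pt "0 0 0 0 0 0 2.0" --pt "0 0 0 0 0 0 2.0" --pt "0 0 0 0 0 0 2.0"

```text
clock: 17.28
ee_pos: [0.5651, 0.0085, 0.2]
eef_rot: [-179.9, -0.0, 175.0]
ft_force: [-1.1, -0.7, -4.3]
finger_gap: 0.297
finger_force: 30.0
```

```bash
python3 - <<'E'
from h import *
from scipy.optimize import least_squares
s=read_state();print(s['ee_pos'].round(4))
K,T,_=cam('side');im,D=imaging.capture('side');P=cloud(K,T,D)
cv2.imwrite('pics/s4.png',cv2.resize(im[70:250,230:430],None,fx=3,fy=3))
for zl,zh,r in((.102,.15,.016),(.195,.225,.024)):
    m=(D>0)&(P[...,2]>zl)&(P[...,2]<zh)&(np.hypot(P[...,0]-.5645,P[...,1]-.006)<r+.006);q=P[m]
    f=least_squares(lambda c:np.hypot(q[:,0]-c[0],q[:,1]-c[1])-r,[.564,.01]);print(zl,len(q),f.x.round(4),np.abs(f.fun).mean().round(4))
m=(D>0)&(np.hypot(P[...,0]-.5645,P[...,1]-.006)<.03)&(P[...,2]>.165);print('face z',np.sort(P[m][:,2])[:10:3].round(4))
E
```

```text
[0.5651 0.0085 0.2   ]
0.102 301 [0.5639 0.0085] 0.0007
0.195 337 [0.5645 0.011 ] 0.0007
face z [0.1902 0.1908 0.1914 0.1923]
```

View pics/s4.png

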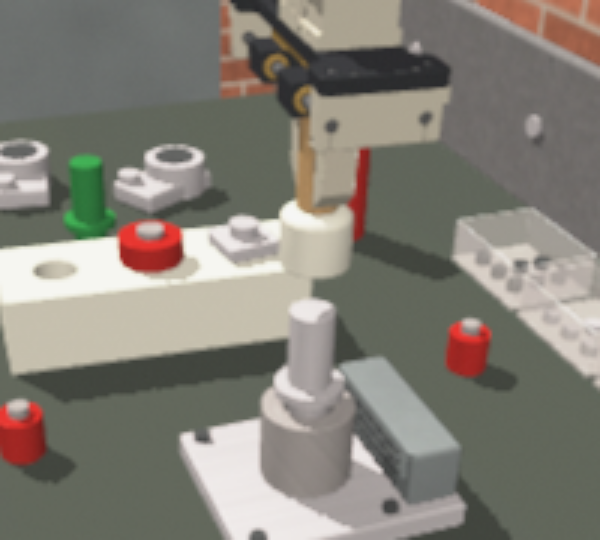

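The view shows the tamper upright above the arbor, crop px (315,240) over (312,310), face at z 0.190. I correct y by -2.5 mm and press down slowly.

Emit:
carry_out --pt "-0.05 -0.25 -0.6 0 0 0 2.0" --pt "0 0 -0.8 0 0 0 2.0" --pt "0 0 -0.8 0 0 0 2.0" --pt "0 0 -0.6 0 0 0 2.0" --pt "0 0 -0.2 0 0 0 2.0" --pt "0 0 -0.1 0 0 0 2.0" --pt "0 0 0 0 0 0 2.0"

```text
clock: 17.92
ee_pos: [0.5647, 0.0074, 0.1687]
eef_rot: [180.0, -0.0, 175.1]
ft_force: [0.2, 0.4, -3.6]
finger_gap: 0.3
finger_force: 30.0
```

Emit:
carry_out --pt "0 0 -0.2 0 0 0 2.0" --pt "0 0 -0.2 0 0 0 2.0" --pt "0 0 -0.2 0 0 0 2.0" --pt "0 0 -0.1 0 0 0 2.0"

```text
clock: 18.25
ee_pos: [0.566, 0.0074, 0.1635]
eef_rot: [180.0, 0.2, 175.1]
ft_force: [-0.8, -0.0, 5.7]
finger_gap: 0.299
finger_force: 30.0
```

Emit:
carry_out --pt "0 0 -0.2 0 0 0 2.0" --pt "0 0 -0.2 0 0 0 2.0" --pt "0 0 -0.15 0 0 0 2.0" --pt "0 0 0 0 0 0 2.0"

```text
clock: 18.58
ee_pos: [0.5661, 0.0075, 0.1581]
eef_rot: [180.0, 0.2, 175.1]
ft_force: [0.0, -1.0, 4.5]
finger_gap: 0.302
finger_force: 30.0
```

Emit:
carry_out --pt "0 0 -0.15 0 0 0 2.0" --pt "0 0 -0.15 0 0 0 2.0" --pt "0 0 0 0 0 0 2.0"

```text
clock: 18.83
ee_pos: [0.5663, 0.0075, 0.1554]
eef_rot: [180.0, 0.2, 175.1]
ft_force: [-0.6, 0.1, 5.8]
finger_gap: 0.305
finger_force: 30.0
```

Emit:
carry_out --pt "0 0 -0.1 0 0 0 2.0" --pt "0 0 -0.1 0 0 0 2.0" --pt "0 0 0 0 0 0 2.0"

```text
clock: 19.08
ee_pos: [0.5668, 0.0075, 0.1553]
eef_rot: [180.0, 0.3, 175.1]
ft_force: [-4.5, -0.4, 18.0]
finger_gap: 0.3
finger_force: 30.0
```

The stop is reached: 22 N net with no further travel. I back off and verify before parting with the tamper.

Emit:
carry_out --pt "0 0 0.3 0 0 0 2.0" --pt "0 0 0.8 0 0 0 2.0" --pt "0 0 1.2 0 0 0 2.0" --pt "0 0 1.4 0 0 0 2.0" --pt "0 0 1.2 0 0 0 2.0" --pt "0 0 0 0 0 0 2.0"

```text
clock: 19.58
ee_pos: [0.5669, 0.0074, 0.2038]
eef_rot: [180.0, 0.3, 175.1]
ft_force: [1.2, 0.8, -4.2]
finger_gap: 0.3
finger_force: 30.0
```

```bash
python3 ar.py; python3 - <<'E'
from h import *
from scipy.optimize import least_squares
K,T,_=cam('side');im,D=imaging.capture('side');P=cloud(K,T,D)
r=.024;m=(D>0)&(P[...,2]>.2)&(P[...,2]<.225)&(np.hypot(P[...,0]-.5645,P[...,1]-.006)<r+.006);q=P[m]
for a,b in((.195,.206),(.206,.222)):
    w=P[(D>0)&(P[...,2]>a)&(P[...,2]<b)&(np.hypot(P[...,0]-.5645,P[...,1]-.006)<.03)]
    f=least_squares(lambda c:np.hypot(w[:,0]-c[0],w[:,1]-c[1])-r,[.564,.01]);print('tamper',a,len(w),f.x.round(4))
m=(D>0)&(np.hypot(P[...,0]-.5645,P[...,1]-.006)<.03)&(P[...,2]>.165);print('face z',np.sort(P[m][:,2])[:10:3].round(4))
E
```

```text
[0.5669 0.0074 0.2038]
side 281 ztop [0.146  0.1463 0.147 ]
   0.102 109 [0.5645 0.0083]
   0.12 125 [0.5645 0.0083]
   0.14 124 [0.5644 0.0085]
  rim ((0.5635259747505188, 0.006324353627860546), 0.03503900393843651)
top 5 ztop 
  rim ((0.5535792112350464, 0.02255234122276306), 0.022188713774085045)
tamper 0.195 120 [0.5645 0.0097]
tamper 0.206 187 [0.5647 0.0097]
face z [0.1918 0.1927 0.1929 0.1933]
```

```bash
python3 - <<'E'
from h import *
Ps=[]
K,T,_=cam('side')
for _ in range(3):
    im,D=imaging.capture('side');P=cloud(K,T,D)
    r=np.hypot(P[...,0]-.5645,P[...,1]-.0083)
    a=P[(r<.0235)&(r>.019)&(P[...,2]>.08)&(P[...,2]<.1)][:,2]; b=P[(r<.031)&(r>.0275)&(P[...,2]>.07)&(P[...,2]<.09)][:,2]; c=P[(r<.014)&(P[...,2]>.14)&(P[...,2]<.16)][:,2]
    print('collar top',np.median(a).round(4),len(a),'rim',np.median(b).round(4),len(b),'head top',np.median(c).round(4))
E
```

```text
collar top 0.0887 58 rim 0.0806 53 head top 0.1453
collar top 0.0885 60 rim 0.0806 56 head top 0.1456
collar top 0.0886 57 rim 0.0806 61 head top 0.1455
```

The collar top is 8.0 mm above the rim, equal to the collar's thickness, so the arbor is home. Now the tamper goes back to its place.

Emit:
carry_out --pt "0.4 -1.4 0 0 0 0 2.0" --pt "0.75 -2.3 0 0 0 0 2.0" --pt "0.75 -2.3 0 0 0 0 2.0" --pt "0.75 -2.3 0 0 0 0 2.0" --pt "0.75 -2.3 0 0 0 0 2.0" --pt "0.75 -2.3 0 0 0 0 2.0" --pt "0.75 -2.3 0 0 0 0 2.0" --pt "0.75 -2.3 0 0 0 0 2.0"

```text
clock: 20.55
ee_pos: [0.6211, -0.1687, 0.1996]
eef_rot: [180.0, -0.1, 175.1]
ft_force: [-0.0, -0.1, -3.1]
finger_gap: 0.303
finger_force: 30.0
```

Emit:
carry_out --pt "0.75 -2.3 0 0 0 0 2.0" --pt "0.75 -2.3 0 0 0 0 2.0" --pt "0.6 -2.0 -1 0 0 0 2.0" --pt "0 0 -2 0 0 0 2.0" --pt "0 0 -2.5 0 0 0 2.0" --pt "0 0 -2.5 0 0 0 2.0" --pt "0 0 -2.5 0 0 0 2.0" --pt "0 0 -2.5 0 0 0 2.0"

```text
clock: 21.22
ee_pos: [0.6416, -0.2334, 0.0684]
eef_rot: [180.0, -0.1, 175.1]
ft_force: [0.7, -0.3, -3.8]
finger_gap: 0.297
finger_force: 30.0
```

Emit:
carry_out --pt "0 0 -2 0 0 0 2.0" --pt "0 0 -1.5 0 0 0 2.0" --pt "0 0 -1 0 0 0 2.0" --pt "0 0 -0.5 0 0 0 2.0" --pt "0 0 0 0 0 0 2.0" --pt "0 0 0 0 0 0 2.0"

```text
clock: 21.72
ee_pos: [0.6431, -0.2339, 0.0214]
eef_rot: [-180.0, 0.1, 175.1]
ft_force: [-0.1, -0.4, -3.1]
finger_gap: 0.299
finger_force: 30.0
```

Emit:
carry_out --pt "0 0 -0.4 0 0 0 2.0" --pt "0 0 -0.3 0 0 0 2.0" --pt "0 0 -0.15 0 0 0 2.0" --pt "0 0 0 0 0 0 2.0" --pt "0 0 0 0 0 0 2.0"

```text
clock: 22.13
ee_pos: [0.6424, -0.2337, 0.0123]
eef_rot: [-180.0, 0.0, 175.1]
ft_force: [-0.8, -0.3, -3.1]
finger_gap: 0.298
finger_force: 30.0
```

Emit:
carry_out --pt "0 0 -0.1 0 0 0 2.0" --pt "0 0 0 0 0 0 2.0" --pt "0 0 0 0 0 0 2.0"

```text
clock: 22.38
ee_pos: [0.6423, -0.2337, 0.0111]
eef_rot: [180.0, -0.0, 175.1]
ft_force: [0.5, -0.2, -4.2]
finger_gap: 0.299
finger_force: 30.0
```

Emit:
carry_out --pt "0 0 -0.1 0 0 0 2.0" --pt "0 0 0 0 0 0 2.0" --pt "0 0 0 0 0 0 2.0"

```text
clock: 22.63
ee_pos: [0.6426, -0.2337, 0.0104]
eef_rot: [-180.0, 0.0, 175.1]
ft_force: [-0.5, 0.7, -0.9]
finger_gap: 0.3
finger_force: 30.0
```

The tamper is touching the bench. I let go and rise.

Emit:
carry_out --pt "0 0 0 0 0 0 5.5" --pt "0 0 0 0 0 0 5.5" --pt "0 0 0 0 0 0 5.5" --pt "0 0 0 0 0 0 5.5" --pt "0 0 0 0 0 0 5.5" --pt "0 0 0 0 0 0 5.5" --pt "0 0 0 0 0 0 5.5"

```text
clock: 23.22
ee_pos: [0.6424, -0.2337, 0.0102]
eef_rot: [-180.0, 0.0, 175.1]
ft_force: [-0.1, -0.6, -0.8]
finger_gap: 0.598
finger_force: 0.0
```

Emit:
carry_out --pt "0 0 1 0 0 0 5.5" --pt "0 0 1.5 0 0 0 5.5" --pt "0 0 2 0 0 0 5.5" --pt "0 0 2.5 0 0 0 5.5" --pt "0 0 2.5 0 0 0 5.5" --pt "0 0 2.5 0 0 0 5.5" --pt "0 0 2 0 0 0 5.5" --pt "0 0 1 0 0 0 6.5"

```text
clock: 23.88
ee_pos: [0.6446, -0.2345, 0.1657]
eef_rot: [-179.9, 0.4, 175.1]
ft_force: [0.3, -0.4, 0.3]
finger_gap: 0.633
finger_force: 0.0
```

Emit:
carry_out --pt "-1 -0.2 0 0 0 0 6.5" --pt "-2.2 -0.3 0 0 0 0 6.5" --pt "-2.4 -0.4 0 0 0 0 6.5" --pt "-2.4 -0.4 0 0 0 0 6.5" --pt "-2.4 -0.4 0 0 0 0 6.5" --pt "-2.4 -0.4 0 0 0 0 6.5" --pt "-2.4 -0.4 0 0 0 0 6.5" --pt "-2 -0.4 0 0 0 0 6.5"

```text
clock: 24.55
ee_pos: [0.4665, -0.2625, 0.1588]
eef_rot: [180.0, -0.2, 175.0]
ft_force: [-0.3, -0.3, -0.0]
finger_gap: 0.704
finger_force: 0.0
```

```bash
python3 - <<'E'
from h import *
print(read_state()['ee_pos'].round(4))
K,T,_=cam('side');im,D=imaging.capture('side');P=cloud(K,T,D)
for zl,zh in((.1,.115),(.036,.044)):
    m=(D>0)&(P[...,2]>zl)&(P[...,2]<zh)&(np.hypot(P[...,0]-.643,P[...,1]+.232)<.05);q=P[m]
    if len(q)>4: print(cv2.minEnclosingCircle(q[:,:2].astype(np.float32)),np.median(q[:,2]))
wslice(.094,.105,(.467,-.261),.04)
E
```

```text
[ 0.4665 -0.2625  0.1588]
((0.6415156126022339, -0.2327858954668045), 0.014769809320569038) 0.10504676330396001
((0.6405808925628662, -0.23265670239925385), 0.02344503253698349) 0.039390317054927515
tcp [ 0.4623 -0.2641  0.1586] px [322. 205.] n 1439 circ [ 0.4643 -0.2611] 0.0179 ctr [ 0.4644 -0.2612  0.0975] zmed 0.0987 zmax 0.1009
```

The tamper stands upright: handle top 0.105, axis within 1 mm top to bottom. The knob is where it was measured. I descend to grip it at z 0.09 (TCP 0.034).

Emit:
carry_out --pt "0.35 0.12 -1 0 0 0 6.5" --pt "0 0 -1.8 0 0 0 6.5" --pt "0 0 -2 0 0 0 6.5" --pt "0 0 -2 0 0 0 6.5" --pt "0 0 -2 0 0 0 6.5" --pt "0 0 -1.5 0 0 0 6.5" --pt "0 0 -1 0 0 0 6.5" --pt "0 0 0 0 0 0 6.5"

```text
clock: 25.32
ee_pos: [0.4726, -0.2596, 0.0439]
eef_rot: [179.9, -0.3, 175.2]
ft_force: [-1.2, 0.3, -0.4]
finger_gap: 0.711
finger_force: 0.0
```

Emit:
carry_out --pt "0 0 -0.6 0 0 0 6.5" --pt "0 0 -0.4 0 0 0 6.5" --pt "0 0 0 0 0 0 6.5" --pt "0 0 0 0 0 0 6.5"

```text
clock: 25.65
ee_pos: [0.4743, -0.2616, 0.0375]
eef_rot: [-180.0, 0.0, 175.1]
ft_force: [0.6, 0.1, -0.2]
finger_gap: 0.707
finger_force: 0.0
```

Emit:
carry_out --pt "-0.65 -0.05 0 0 0 0 6.5" --pt "0 0 -0.3 0 0 0 6.5" --pt "0 0 0 0 0 0 6.5" --pt "0 0 0 0 0 0 6.5"

```text
clock: 25.98
ee_pos: [0.4672, -0.2621, 0.0343]
eef_rot: [-180.0, 0.0, 175.1]
ft_force: [-0.7, 0.3, -0.2]
finger_gap: 0.707
finger_force: 0.0
```

Emit:
carry_out --pt "0 0 0 0 0 0 2.8" --pt "0 0 0 0 0 0 2.8" --pt "0 0 0 0 0 0 2.8" --pt "0 0 0 0 0 0 2.8" --pt "0 0 0 0 0 0 2.8" --pt "0 0 0 0 0 0 2.8" --pt "0 0 0 0 0 0 2.8" --pt "0 0 0 0 0 0 2.8"

```text
clock: 26.65
ee_pos: [0.4675, -0.2611, 0.0342]
eef_rot: [180.0, -0.0, 175.1]
ft_force: [-0.3, 3.2, 1.6]
finger_gap: 0.381
finger_force: 30.0
```

Gripped at 35 mm. I pull up 16 mm and hold.

Emit:
carry_out --pt "0 0 0.4 0 0 0 2.8" --pt "0 0 0.4 0 0 0 2.8" --pt "0 0 0.4 0 0 0 2.8" --pt "0 0 0.3 0 0 0 2.8" --pt "0 0 0 0 0 0 2.8" --pt "0 0 0 0 0 0 2.8"

```text
clock: 27.15
ee_pos: [0.4674, -0.2611, 0.0491]
eef_rot: [180.0, -0.0, 175.1]
ft_force: [3.2, 3.5, -7.2]
finger_gap: 0.381
finger_force: 30.0
```

Emit:
carry_out --pt "0 0 0.15 0 0 0 2.8" --pt "0 0 0 0 0 0 2.8" --pt "0 0 0 0 0 0 2.8" --pt "0 0 0 0 0 0 2.8"

```text
clock: 27.48
ee_pos: [0.4674, -0.2611, 0.0503]
eef_rot: [179.9, -0.0, 175.1]
ft_force: [3.3, 3.8, -7.5]
finger_gap: 0.382
finger_force: 30.0
```

```bash
python3 - <<'E'
from h import *
K,T,_=cam('side');im,D=imaging.capture('side');P=cloud(K,T,D)
g=im.max(2)<60
for zl in np.arange(.07,.13,.006):
    m=(D>0)&g&(P[...,2]>zl)&(P[...,2]<zl+.006)&(np.hypot(P[...,0]-.466,P[...,1]+.26)<.022);print(zl.round(3),m.sum(),end='; ')
E
```

```text
0.07 0; 0.076 0; 0.082 0; 0.088 0; 0.094 12; 0.1 26; 0.106 13; 0.112 0; 0.118 0; 0.124 0;
```

Emit:
carry_out --pt "0 0 -0.5 0 0 0 2.8" --pt "0 0 -0.5 0 0 0 2.8" --pt "0 0 -0.5 0 0 0 2.8" --pt "0 0 0 0 0 0 2.8" --pt "0 0 0 0 0 0 5.5" --pt "0 0 0 0 0 0 6.5" --pt "0 0 0 0 0 0 6.5" --pt "0 0 0 0 0 0 6.5"

```text
clock: 28.2
ee_pos: [0.4673, -0.2633, 0.0363]
eef_rot: [-179.9, 0.0, 175.0]
ft_force: [0.7, -0.5, -0.2]
finger_gap: 0.616
finger_force: 0.0
```

The knob's dark surface showed from 0.094 upward. Its head starts at 0.090 when pulled and 0.074 at rest, so it was pulled out. I retreat and check the final state.

Emit:
carry_out --pt "0 0 0 0 0 0 6.5" --pt "0 0 1 0 0 0 6.5" --pt "0 0 1.5 0 0 0 6.5" --pt "0 0 2.5 0 0 0 6.5" --pt "0 0 2.5 0 0 0 6.5" --pt "0 0 2.5 0 0 0 6.5" --pt "-1 0 1.5 0 0 0 6.5" --pt "0 0 0 0 0 0 6.5"

```text
clock: 28.87
ee_pos: [0.4584, -0.2638, 0.1551]
eef_rot: [-179.8, 0.3, 175.0]
ft_force: [-0.6, 0.1, 0.5]
finger_gap: 0.711
finger_force: 0.0
```

```bash
python3 - <<'E'
from h import *
print(read_state()['ee_pos'],read_state()['dq'].round(2))
wslice(.09,.13,(.467,-.261),.03)
K,T,_=cam('side');im,D=imaging.capture('side');P=cloud(K,T,D)
r=np.hypot(P[...,0]-.5645,P[...,1]-.0083)
f=lambda m:(np.median(P[m][:,2]).round(4),m.sum())
print('collar',f((r<.0235)&(r>.019)&(P[...,2]>.08)&(P[...,2]<.1)),'rim',f((r<.031)&(r>.0275)&(P[...,2]>.07)&(P[...,2]<.09)))
for n,c,z in(('tamper',(.642,-.2325),(.1,.115)),('roller',(.5275,.2755),(.096,.106)),('cap',(.612,.268),(.092,.1))):
    m=(P[...,2]>z[0])&(P[...,2]<z[1])&(np.hypot(P[...,0]-c[0],P[...,1]-c[1])<.04);print(n,f(m))
cv2.imwrite('pics/end.png',im)
E
```

```text
[ 0.45843486 -0.26375478  0.15511416] [-0.19  3.21 -0.21  1.47  0.05 -3.39 -0.89]
tcp [ 0.4584 -0.2638  0.1551] px [322. 209.] n 1507 circ [ 0.4644 -0.2612] 0.018 ctr [ 0.4645 -0.2614  0.0955] zmed 0.0987 zmax 0.1009
collar (np.float64(0.0897), np.int64(1)) rim (np.float64(nan), np.int64(0))
tamper (np.float64(0.1051), np.int64(176))
roller (np.float64(0.1003), np.int64(42))
cap (np.float64(0.0962), np.int64(44))
  return _methods._mean(a, axis=axis, dtype=dtype,
  ret = ret.dtype.type(ret / rcount)
```

View pics/end.png

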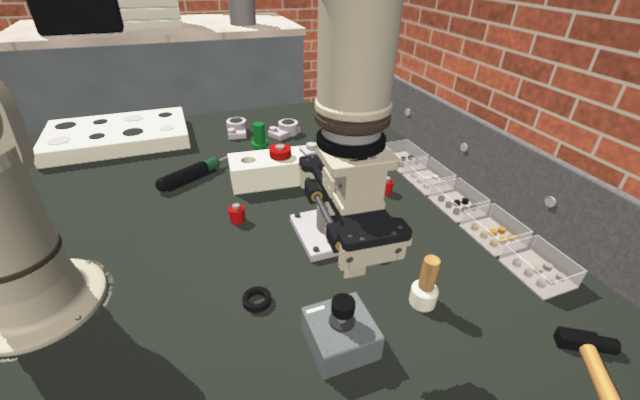

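The view shows the knob down at (343,305), the tamper upright at (427,280), the roller and cap in place, and the gripper clear. The arm hides the arbor, which was verified home earlier and not touched since. I let the arm settle and hand in.

Emit:
carry_out --pt "0 0 0 0 0 0 6.5" --pt "0 0 0 0 0 0 6.5" --pt "0 0 0 0 0 0 6.5"

```text
clock: 29.22
ee_pos: [0.4568, -0.2615, 0.1495]
eef_rot: [179.9, -0.1, 175.1]
ft_force: [-0.2, -0.1, -0.7]
finger_gap: 0.705
finger_force: 0.0
```

```bash
python3 -c "
from rig import job_done
print(job_done())"
```

```text
the job is handed in; nothing more can be done
None
```

I handed the job in at about 29 s, with no verdict returned: the arbor measured flush on the rim after tamping (hidden by the arm in the last view), the tamper stands upright on the bench, the knob was pulled, held and is back at rest, and the roller and flange cap are still in their pockets.

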